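Find the parts case that rattles and hold it out

ROBOT

A 7-joint arm with a two-finger parallel gripper is mounted at the origin on a cart in front of the work surface, level with it; the furniture and walls round the work are solid. World frame = base frame: x ahead of the robot, y to its left, z up, the work surface at z = 0. Lengths are in m, angles in rad, forces in N, time in s.
With the tool pointing down it reaches from about 0.425 to 0.95 m from the base axis. Payload 4.7 kg.
Tool frame: the origin (TCP) lies between the finger pads; the fingertips stand 19 mm ahead of it and the grasp point (between the pads) is the TCP (bot.tip_extent is the z of the fingertips in the tool frame, in m); z points along the fingers, y is the line along which they close (so a half turn about z gives the same grasp; the last joint's range is limited). The gripper opens to 87 mm and grips with 3 to 60 N. Pads are 19 mm wide; open, the fingers measure 117 mm over their backs; the gripper's body (75 mm by 190 mm) begins 51 mm behind the grasp point.
Start: joints at [1.268, 0.469, -0.049, 1.532, 0.024, 1.141, -0.082], TCP at [0.183, -0.65, 0.242] pointing down, gripper open.
Joint ranges: [-2.59, 2.59], [-0.33, 1.99], [-1.39, 1.29], [0.1, 2.45], [-1.04, 4.18], [0.21, 1.99], [-2.66, 2.66]. Speed limits (rad/s): [2.57, 2.57, 3.14, 3.14, 3.14, 3.14, 3.14].

INTERFACE

Orientations are given as a rotation vector (axis times angle).
In Python, from cell import observe, camera, bot, recognise, silhouettes gives the robot as it stands.
- The arm moves only by the shell command python3 -m inch 'ROWS'. ROWS is JSON, a list of rows, each an object with "dr": the turn, a rotation vector about the world's x, y, z in units of 6 degrees (1.0 is 6 degrees), a list of three; "slide": the shift along the world's x, y, z in units of 40 mm (1.0 is 40 mm), a list of three; "hand": the finger opening in mm, from 0 to 87. A call has 1 to 10 rows; each row shifts and turns the commanded pose from where the row before left it; what a row does not reach is not made up. A row lasts 1/12 s, in which the tool goes at most 41.7 mm and 7.16 degrees, less where a joint would pass 70% of its speed; a pose out of reach is approached as far as the arm can. A call is refused whole if a number of a shift passes 1 or a number of a turn 1, either way. A call with a gripper value outside its range is refused whole. The fingers move at their own pace and stop on an object; the grip force is fixed at half the most. Time passes only in rows, so rows that do not move let the fingers close. It gives the time, the measured TCP pose, the force, the opening and the grip force at its end, in the units of the state.
- observe(): the state, without advancing time (a new reading comes with each control period).
- camera(name): name is "scene" or "top" or "wrist"; returns a dict with "img" (400x640x3 uint8, blue, green, red), "depth" (400x640 float32, m along the optical axis (not along the pixel's ray), 0 where there is no reading), "intrinsics" (3x3 intrinsics, pixels), "dist_coeffs" ([k1, k2, p1, p2, k3] as OpenCV has them; the pictures are not rectified), "extrinsics" (4x4, takes a point from world to camera coordinates). Camera axes: x right, y down, z forward; pixel columns grow to the right and rows downward; lengths in m; the calibration is good to about 2 mm. A picture is of the moment at which its call begins.
- bot.close_job(): hands the job in; it is judged then, once.
Trained networks look in a picture, given as the dict that the camera call returned (one of the last four; its "shot" number tells which), for a name from the list of things; names that differ only in an ending like _2 or _b are one class to them, and where a whole thing is asked for, a point or a joint stands for the part that bears it (a point fixed in the world has none). Each returns a list of dicts, best first, with "score" (0 to 1); they miss things now and then, are a little off and sometimes report something else, mostly with a low value. They report only what shows in the picture. A call takes as long as a camera call. They do not tell look-alikes from the thing itself.
- recognise(label, picture): "centre" ([column, row] in pixels, amid what is visible of it).
- silhouettes(label, picture): "region" (400x640 bool, what is visible of it) and "centre" ([column, row] in pixels, amid what is visible of it).
The state is a dict: "clock": time; "q": joint angles; "qd": joint speeds; "tau": joint torques, N m; "tool_pos": TCP position; "ee_rot": TCP orientation; "wrist_force": force on the tool from outside, world axes, zero at the start; "ft_torque": the same for the moment, N m; "finger_gap": finger opening in m; "finger_force": force on a finger pad.
Only numpy, scipy, OpenCV 4.12 (cv2) and the standard library are available. Lean on these libraries where they do the work, as an engineer would, in place of code of your own. Each camera call takes 0.05 s, during which the arm holds its last target. There are 200 camera calls.

TASK

One of the three closed parts cases holds a loose part: pick the cases up one at a time and rock or shake each end to end until you find the one that rattles, its part running to the blank end and back to the window end; stand every silent case you tried back where it was, and leave the other tools and things alone. Then present the rattling case: hold it out straight ahead of the robot, at least half a metre out and some 25 cm above the bench, with its window end tipped clearly up (about 25 degrees) so that the loose part lies at the blank end and the window is empty. Finish while still holding it there, motionless, and do not put it down or let go.

Things in the scene. Friction and masses are not known exactly. Their poses are not given: they have to be found in the camera images.
- case_a_mid (a point): Centre of one of 3 identical-looking closed grey cases, 120 (its x) x 50 (y) x 46 mm high (z), about 0.43 kg, 23 mm above the bench as it stands. Grip the flat sides across the 50 mm. Lid: clear 22 mm square window 25 mm from the middle towards +x, the window end, which starts pointing away from the robot within 25 degrees; the blank -x end has a black latch.
- part_a (a joint): Slide (m) of the 0.18 kg brass part in case_a from the window end (0 at the start, fills the window) to the blank end. Loose: runs to 0.040 when the case is tipped over 10 degrees or shaken, leaves the window dark, stays put when level. Packed: never past about 0.004. Exactly one case is loose; which one changes, weight does not tell.
- case_b_mid (a point): Centre of one of 3 identical-looking closed grey cases, 120 (its x) x 50 (y) x 46 mm high (z), about 0.43 kg, 23 mm above the bench as it stands. Grip the flat sides across the 50 mm. Lid: clear 22 mm square window 25 mm from the middle towards +x, the window end, which starts pointing away from the robot within 25 degrees; the blank -x end has a black latch.
- part_b (a joint): Slide (m) of the 0.18 kg brass part in case_b from the window end (0 at the start, fills the window) to the blank end. Loose: runs to 0.040 when the case is tipped over 10 degrees or shaken, leaves the window dark, stays put when level. Packed: never past about 0.004. Exactly one case is loose; which one changes, weight does not tell.
- case_c_mid (a point): Centre of one of 3 identical-looking closed grey cases, 120 (its x) x 50 (y) x 46 mm high (z), about 0.43 kg, 23 mm above the bench as it stands. Grip the flat sides across the 50 mm. Lid: clear 22 mm square window 25 mm from the middle towards +x, the window end, which starts pointing away from the robot within 25 degrees; the blank -x end has a black latch.
- part_c (a joint): Slide (m) of the 0.18 kg brass part in case_c from the window end (0 at the start, fills the window) to the blank end. Loose: runs to 0.040 when the case is tipped over 10 degrees or shaken, leaves the window dark, stays put when level. Packed: never past about 0.004. Exactly one case is loose; which one changes, weight does not tell.
- scriber: Bystander, to be left alone: scriber with a wooden handle, 155 mm long, 10 mm thick, lying loose on the bench; origin at the centre of its underside.
- pencil: Bystander, to be left alone: red pencil, 139 mm long, 7 mm thick, lying loose on the bench; origin at the centre of its underside.
- caliper: Bystander, to be left alone: steel caliper, 202 x 74 mm, 12 mm high, lying loose on the bench; origin at the centre of its underside.
- sand_block: Bystander, to be left alone: brown sanding block 100 x 56 mm, 29 mm high, lying loose on the bench; origin at the centre of its underside.
- pliers: Bystander, to be left alone: orange-handled combination pliers, 171 x 55 mm, 15 mm high, lying loose on the bench; origin at the centre of its underside.
- clay_car: Bystander, to be left alone: brown clay model car, 159 x 69 mm, 62 mm high, lying loose on the bench; origin at the centre of its underside.
Things that resemble listed ones, but are neither listed nor needed, are in the scene too. What is shaped like the part that bears case_b_mid but turquoise is not meant.

How it is judged:
On the way, in this order (a step that is already met when the one before it is completed fails the run):
1. the loose part has run to the blank end of its case while that case is off the bench (((height (world z) of case_a_mid above 0.08 m and value of joint part_a above 0.03 m) or (height (world z) of case_b_mid above 0.08 m and value of joint part_b above 0.03 m) or (height (world z) of case_c_mid above 0.08 m and value of joint part_c above 0.03 m))), for 0.05 s.
2. the loose part has run back to the window end while the case is off the bench (((height (world z) of case_a_mid above 0.08 m and value of joint part_a below 0.01 m and contact force between the fingers and case_a above 1 N) or (height (world z) of case_b_mid above 0.08 m and value of joint part_b below 0.01 m and contact force between the fingers and case_b above 1 N) or (height (world z) of case_c_mid above 0.08 m and value of joint part_c below 0.01 m and contact force between the fingers and case_c above 1 N))), for 0.05 s.
At the end, for the whole second after the job is handed in: The rattling case, its part over 30 mm towards the blank end, is held still by the fingers, centre over 0.18 m up, over 0.5 m ahead, within 0.12 m of straight ahead, window end tipped up 12 to 60 degrees; the other two stand upright within 70 mm of where they started (((value of joint part_a above 0.03 m and height (world z) of case_a_mid above 0.18 m and world x of case_a_mid above 0.5 m and world y of case_a_mid between -0.12 and 0.12 m and angle between case_a_mid's own x axis and vertical below 1.36 rad and angle between case_a_mid's own z axis and vertical below 1.05 rad and contact force between the fingers and case_a above 2 N and linear speed of case_a below 0.05 m/s and height (world z) of each of case_b_mid, case_c_mid below 0.03 m and angle between each of case_b_mid, case_c_mid's own z axis and vertical below 0.12 rad and distance of each of case_b_mid, case_c_mid from where it was at the start of the episode below 0.07 m) or (value of joint part_b above 0.03 m and height (world z) of case_b_mid above 0.18 m and world x of case_b_mid above 0.5 m and world y of case_b_mid between -0.12 and 0.12 m and angle between case_b_mid's own x axis and vertical below 1.36 rad and angle between case_b_mid's own z axis and vertical below 1.05 rad and contact force between the fingers and case_b above 2 N and linear speed of case_b below 0.05 m/s and height (world z) of each of case_a_mid, case_c_mid below 0.03 m and angle between each of case_a_mid, case_c_mid's own z axis and vertical below 0.12 rad and distance of each of case_a_mid, case_c_mid from where it was at the start of the episode below 0.07 m) or (value of joint part_c above 0.03 m and height (world z) of case_c_mid above 0.18 m and world x of case_c_mid above 0.5 m and world y of case_c_mid between -0.12 and 0.12 m and angle between case_c_mid's own x axis and vertical below 1.36 rad and angle between case_c_mid's own z axis and vertical below 1.05 rad and contact force between the fingers and case_c above 2 N and linear speed of case_c below 0.05 m/s and height (world z) of each of case_a_mid, case_b_mid below 0.03 m and angle between each of case_a_mid, case_b_mid's own z axis and vertical below 0.12 rad and distance of each of case_a_mid, case_b_mid from where it was at the start of the episode below 0.07 m))); the arm keeps its last pose, push and grip.
It fails at once if one of the six bystanders is pushed more than 40 mm (distance of any of scriber, pencil, caliper, sand_block, pliers, clay_car from where it was at the start of the episode above 0.04 m).
It also fails if it takes over 72 s, if anything falls off the work surface, if the arm or the gripper's body presses on something with over 40 N, if the wrist force passes 120 N, or if a joint passes its speed limit or range.

## Working session

There is one attempt and no reset: what is moved stays moved. The work goes in short steps, Python scripts to look and compute and a shell command to move; the robot and the scene stay as the last step left them, time stands still between calls to the robot, and variables do not carry over. Pictures are saved under pics/ and viewed, at most 10 in all, crops included, and the job is handed in when it is done.

```bash
ls; mkdir -p pics; cat > h.py <<'E'
import numpy as np, cv2
from cell import observe, camera, bot, recognise, silhouettes
def world(p, uv, z=None, d=None):
    K=np.array(p["intrinsics"]);D=np.array(p["dist_coeffs"]);E=np.array(p["extrinsics"])
    n=cv2.undistortPoints(np.array(uv,float).reshape(-1,1,2),K,D).reshape(-1,2)
    r=np.c_[n,np.ones(len(n))]; R=E[:3,:3];t=E[:3,3]
    o=-R.T@t; w=r@R
    s=np.asarray(d).reshape(-1) if d is not None else (z-o[2])/w[:,2]
    return o+w*s[:,None]
def cases(p, label="case_a_mid"):
    out=[]
    for s in silhouettes(label,p):
        m=s["region"]; v,u=np.nonzero(m); d=p["depth"][v,u]; k=d>0
        P=world(p,np.c_[u,v][k],d=d[k]); top=P[np.abs(P[:,2]-0.046)<0.008]
        c=p["img"][v,u].mean(0).round()
        if len(top)>20:
            r=cv2.minAreaRect((top[:,:2]*1000).astype(np.float32))
        else: r=None
        out.append((round(s["score"],2),np.round(s["centre"]),c,r,P.max(0).round(3),P.min(0).round(3)))
    return out
E
python3 - <<'E'
from h import *
o=observe(); print(o["clock"],o["tool_pos"],o["ee_rot"],o["finger_gap"],o["wrist_force"])
for n in("top","scene"):
    p=camera(n); cv2.imwrite(f"pics/{n}0.png",p["img"])
    print(n)
    for c in cases(p): print(c)
    for l in ("scriber","pencil","caliper","sand_block","pliers","clay_car"):
        print(l,[(round(r["score"],2),np.round(r["centre"]),world(p,r["centre"],z=0.01).round(3)[0]) for r in recognise(l,p)[:3]])
E
```

```text
pics
0.0 [ 0.18237932 -0.64932236  0.24049342] [-3.11029444e+00 -4.28505145e-01  5.04725567e-04] 0.08704075112185865 [-0.52457489 -1.09430013 -0.98447305]
top
(0.6, array([414., 220.]), array([69., 72., 76.]), ((470.6127014160156, -340.6346740722656), (52.25967025756836, 123.7916259765625), 86.92913055419922), array([ 0.533, -0.312,  0.057]), array([ 0.409, -0.37 ,  0.004]))
(0.55, array([334., 205.]), array([72., 75., 80.]), ((525.1647338867188, -88.89498901367188), (123.85977172851562, 50.96841049194336), 15.656896591186523), array([ 0.593, -0.049,  0.055]), array([ 0.463, -0.126, -0.01 ]))
scriber [(0.65, array([335., 248.]), array([ 0.396, -0.091,  0.01 ])), (0.48, array([373., 228.]), array([ 0.455, -0.211,  0.01 ]))]
pencil [(0.42, array([307., 190.]), array([ 0.579, -0.009,  0.01 ]))]
caliper [(0.81, array([395., 154.]), array([ 0.693, -0.291,  0.01 ]))]
sand_block [(0.73, array([460., 204.]), array([ 0.528, -0.487,  0.01 ]))]
pliers [(0.66, array([229., 193.]), array([0.575, 0.238, 0.01 ]))]
clay_car []
scene
(0.92, array([377., 258.]), array([100., 103., 108.]), ((439.85662841796875, -338.59368896484375), (51.51957702636719, 61.31491470336914), 84.95011901855469), array([ 0.487, -0.311,  0.053]), array([ 0.408, -0.366, -0.003]))
scriber []
pencil []
caliper [(0.66, array([408., 216.]), array([ 0.694, -0.327,  0.01 ]))]
sand_block [(0.46, array([422., 272.]), array([ 0.494, -0.494,  0.01 ]))]
pliers []
clay_car [(0.68, array([311., 234.]), array([ 0.401, -0.081,  0.01 ]))]
```

View pics/top0.png

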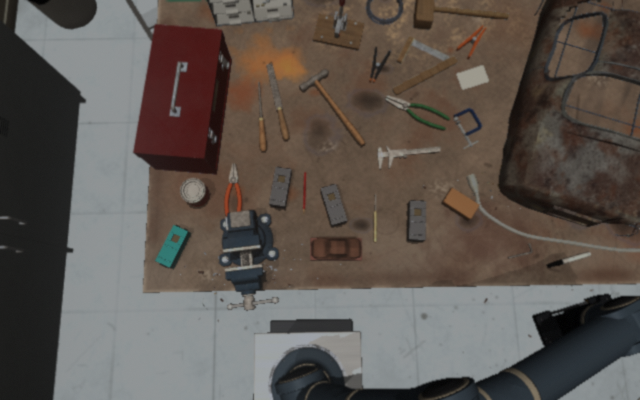

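View pics/scene0.png

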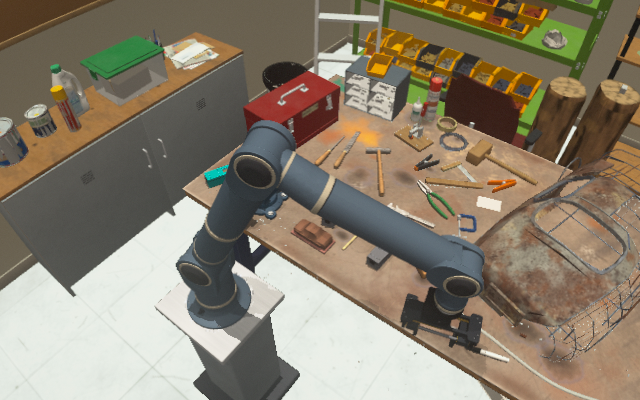

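The top view shows the three grey cases at about (281,188), (334,205) and (416,220). The turquoise look-alike is at (173,246), the pencil at (305,190), the scriber at (375,218) and the clay car at (336,248). The networks missed the left case, so I'll measure it from depth.

```bash
python3 - <<'E'
from h import *
p=camera("top"); d=p["depth"]
def rect(u0,u1,v0,v1,lo=.036,hi=.058):
    v,u=np.mgrid[v0:v1,u0:u1]; v=v.ravel();u=u.ravel(); k=d[v,u]>0
    P=world(p,np.c_[u,v][k],d=d[v,u][k]); t=P[(P[:,2]>lo)&(P[:,2]<hi)]
    return cv2.minAreaRect((t[:,:2]*1000).astype(np.float32)),len(t),P[:,2].max().round(3)
for n,b in dict(L=(264,298,162,214),M=(316,350,180,228),R=(402,430,194,246)).items(): print(n,rect(*b))
print("vise",rect(215,275,205,315,0.03,.4))
big=cv2.resize(p["img"][140:290,220:470],None,fx=3.2,fy=3.2,interpolation=cv2.INTER_CUBIC)
cv2.imwrite("pics/crop.png",big)
# long axis via window/latch pixels
for n,uv in dict(Mc=(334,205),Rc=(416,220),Lc=(281,188)).items(): print(n,world(p,uv,z=.046).round(3))
E
```

```text
L (((585.4866943359375, 76.5523910522461), (51.02170181274414, 126.47864532470703), 79.97820281982422), 629, np.float64(0.056))
M (((526.0511474609375, -88.38818359375), (125.39994049072266, 50.69927215576172), 15.875012397766113), 647, np.float64(0.056))
R (((471.80743408203125, -340.7225341796875), (52.36307144165039, 126.74652862548828), 86.3546142578125), 678, np.float64(0.057))
vise (((371.25048828125, 161.69229125976562), (310.840576171875, 151.22122192382812), 2.6745026111602783), 2890, np.float64(0.169))
Mc [[ 0.523 -0.09   0.046]]
Rc [[ 0.472 -0.338  0.046]]
Lc [[0.58  0.072 0.046]]
```

View pics/crop.png

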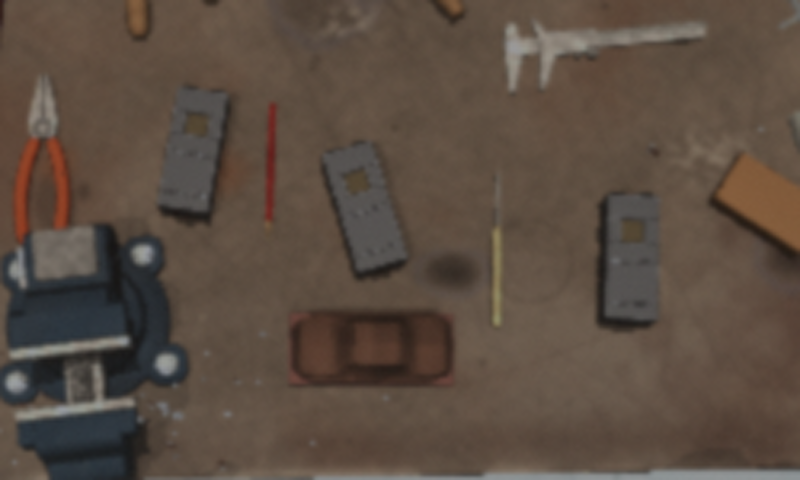

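The windows all point +x, with yaw L −10°, M +16° and R −3.6°. I'll start with the right case, R.

```bash
python3 -m inch '[{"slide":[0.66,0.7,-0.2],"dr":[0,0,-0.3],"hand":75},{"slide":[0.66,0.7,-0.2],"dr":[0,0,-0.3],"hand":75},{"slide":[0.66,0.7,-0.2],"dr":[0,0,-0.3],"hand":75},{"slide":[0.66,0.7,-0.2],"dr":[0,0,-0.3],"hand":75},{"slide":[0.66,0.7,-0.2],"dr":[0,0,-0.3],"hand":75},{"slide":[0.66,0.7,-0.2],"dr":[0,0,-0.3],"hand":75},{"slide":[0.66,0.7,-0.2],"dr":[0,0,-0.3],"hand":75},{"slide":[0.66,0.7,-0.2],"dr":[0,0,-0.3],"hand":75},{"slide":[0.66,0.7,-0.2],"dr":[0,0,-0.4],"hand":75},{"slide":[0.66,0.7,-0.2],"dr":[0,0,-0.4],"hand":75}]'; cat >> h.py <<'E'
from scipy.spatial.transform import Rotation as Ro
def tool():
    o=observe(); M=Ro.from_rotvec(o["ee_rot"]).as_matrix()
    print("t",round(o["clock"],2),"tcp",np.round(o["tool_pos"],4),"yaw",np.degrees(np.arctan2(M[1,0],M[0,0])).round(1),"z",M[:,2].round(3),"gap",round(o["finger_gap"],4),"F",np.round(o["wrist_force"],2),"T",np.round(o["ft_torque"],3),"pad",round(float(np.max(o["finger_force"])),1))
E
python3 - <<'E'
from h import *
tool()
p=camera("wrist"); cv2.imwrite("pics/w1.png",p["img"])
for c in cases(p): print(c)
E
```

```text
clock: 1.68
tool_pos: [0.4477, -0.3685, 0.1616]
ee_rot: [3.14, -0.1, 0.001]
wrist_force: [-0.3, -0.5, -0.6]
finger_gap: 0.075
finger_force: 0.0
t 1.68 tcp [ 0.4477 -0.3685  0.1616] yaw -3.6 z [ 0.001 -0.001 -1.   ] gap 0.075 F [-0.35 -0.52 -0.6 ] T [ 0.022 -0.041 -0.017] pad 0.0
```

View pics/w1.png

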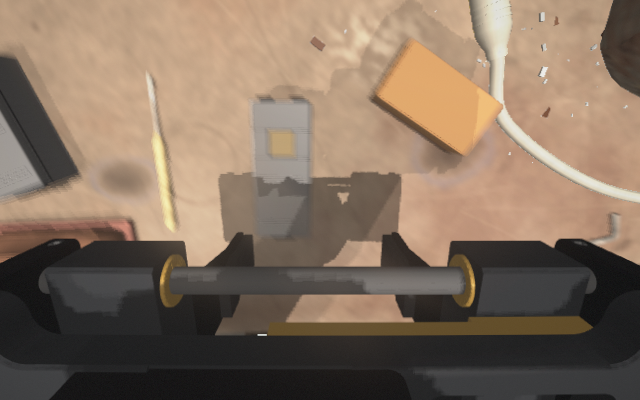

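The wrist view shows case R at u 253–312, v 97–237, with its brass window at (282,143). I'll measure it from this depth image.

```bash
cat >> h.py <<'E'
def wrect(p,u0,u1,v0,v1,lo=.038,hi=.058):
    d=p["depth"]; v,u=np.mgrid[v0:v1,u0:u1]; v=v.ravel();u=u.ravel(); k=d[v,u]>0
    P=world(p,np.c_[u,v][k],d=d[v,u][k]); t=P[(P[:,2]>lo)&(P[:,2]<hi)]
    return cv2.minAreaRect((t[:,:2]*1000).astype(np.float32)),len(t)
E
python3 - <<'E'
from h import *
p=camera("wrist"); print(wrect(p,235,330,85,238)); print(world(p,(282,143),z=.046))
E
```

```text
(((479.8966979980469, -342.0805969238281), (50.27878952026367, 118.09980773925781), 86.15361785888672), 7502)
[[ 0.50730651 -0.33439674  0.046     ]]
```

```bash
python3 - <<'E'
from h import *
tool()
p=camera("wrist")
for uv in [(282,143),(258,143),(307,143),(282,110),(258,210)]:
    d=p["depth"][uv[1],uv[0]]; print(uv,d,world(p,uv,d=d).round(4),world(p,uv,z=.046).round(4),p["img"][uv[1],uv[0]])
g=cv2.cvtColor(p["img"],cv2.COLOR_BGR2HSV); m=(g[...,1]>90)&(np.abs(g[...,0].astype(int)-22)<10); v,u=np.nonzero(m[90:240,240:330]); print(len(u),u.mean()+240,v.mean()+90)
E
```

```text
t 1.83 tcp [ 0.4494 -0.3659  0.161 ] yaw -3.0 z [ 0.     0.002 -1.   ] gap 0.075 F [-0.36  0.17 -0.31] T [-0.012  0.084 -0.021] pad 0.0
(282, 143) 0.256357 [[ 0.5045 -0.3385  0.0449]] [[ 0.5046 -0.3386  0.046 ]] [118 162 190]
(258, 143) 0.2991835 [[ 0.5025 -0.3094  0.0015]] [[ 0.5057 -0.3183  0.046 ]] [139 166 195]
(307, 143) 0.25527772 [[ 0.5035 -0.3598  0.0459]] [[ 0.5035 -0.3598  0.046 ]] [155 161 169]
(282, 110) 0.24588203 [[ 0.5313 -0.3411  0.0482]] [[ 0.5313 -0.3409  0.046 ]] [156 163 170]
(258, 210) 0.31895238 [[ 0.4328 -0.3019  0.0008]] [[ 0.4464 -0.312   0.046 ]] [ 99 117 135]
547 289.10054844606947 147.44058500914076
```

```bash
python3 -m inch '[{"slide":[0.72,0.6,0],"dr":[0,0,-0.1],"hand":75},{"slide":[0,0,-0.8],"dr":[0,0,0],"hand":75},{"slide":[0,0,-0.9],"dr":[0,0,0],"hand":75},{"slide":[0,0,-0.9],"dr":[0,0,0],"hand":75},{"slide":[0,0,-0.5],"dr":[0,0,0],"hand":75},{"slide":[0,0,-0.2],"dr":[0,0,0],"hand":75},{"slide":[0,0,0],"dr":[0,0,0],"hand":75},{"slide":[0,0,0],"dr":[0,0,0],"hand":40},{"slide":[0,0,0],"dr":[0,0,0],"hand":30},{"slide":[0,0,0],"dr":[0,0,0],"hand":30}]'
python3 -m inch '[{"slide":[0,0,0],"dr":[0,0,0],"hand":30},{"slide":[0,0,0],"dr":[0,0,0],"hand":30},{"slide":[0,0,0],"dr":[0,0,0],"hand":30}]'
```

```text
clock: 2.72
tool_pos: [0.4764, -0.347, 0.0315]
ee_rot: [3.137, -0.114, 0.005]
wrist_force: [0.0, -0.4, 1.2]
finger_gap: 0.0621
finger_force: 0.0
clock: 2.97
tool_pos: [0.4764, -0.3445, 0.0308]
ee_rot: [-3.139, 0.111, -0.002]
wrist_force: [-0.1, 4.8, 6.8]
finger_gap: 0.0499
finger_force: 30.0
```

```bash
python3 -m inch '[{"slide":[0,0,0.6],"dr":[0,0,0],"hand":30},{"slide":[0,0,0.9],"dr":[0,0,0],"hand":30},{"slide":[0,0,0.9],"dr":[0,0,0],"hand":30},{"slide":[0,0,0.6],"dr":[0,0,0],"hand":30},{"slide":[0,0,0],"dr":[0,0,0],"hand":30},{"slide":[0,0,0],"dr":[0,0,0],"hand":30},{"slide":[0,0,0],"dr":[0,0,0],"hand":30}]'
python3 - <<'E'
from h import *
tool()
E
python3 -m inch '[{"slide":[0,0,0],"dr":[-0.07,-0.9,0],"hand":30},{"slide":[0,0,0],"dr":[-0.07,-1,0],"hand":30},{"slide":[0,0,0],"dr":[-0.07,-1,0],"hand":30},{"slide":[0,0,0],"dr":[-0.07,-1,0],"hand":30},{"slide":[0,0,0],"dr":[0,0,0],"hand":30},{"slide":[0,0,0],"dr":[0,0,0],"hand":30},{"slide":[0,0,0],"dr":[0,0,0],"hand":30},{"slide":[0,0,0],"dr":[0,0,0],"hand":30}]'
python3 - <<'E'
from h import *
tool()
p=camera("wrist"); cv2.imwrite("pics/w2.png",p["img"])
E
```

```text
clock: 3.55
tool_pos: [0.4737, -0.3452, 0.1476]
ee_rot: [-3.138, 0.113, 0.006]
wrist_force: [-0.3, -0.1, -5.2]
finger_gap: 0.0498
finger_force: 30.0
t 3.55 tcp [ 0.4737 -0.3452  0.1476] yaw -4.1 z [-0.004  0.002 -1.   ] gap 0.0498 F [-0.25 -0.07 -5.17] T [ 0.036  0.09  -0.019] pad 30.0
clock: 4.22
tool_pos: [0.477, -0.3452, 0.1494]
ee_rot: [3.061, -0.106, 0.634]
wrist_force: [0.1, -0.2, -3.6]
finger_gap: 0.05
finger_force: 30.0
t 4.22 tcp [ 0.477  -0.3452  0.1494] yaw -4.0 z [ 0.396 -0.027 -0.918] gap 0.05 F [ 0.08 -0.19 -3.56] T [ 0.093  0.854 -0.01 ] pad 30.0
```

View pics/w2.png

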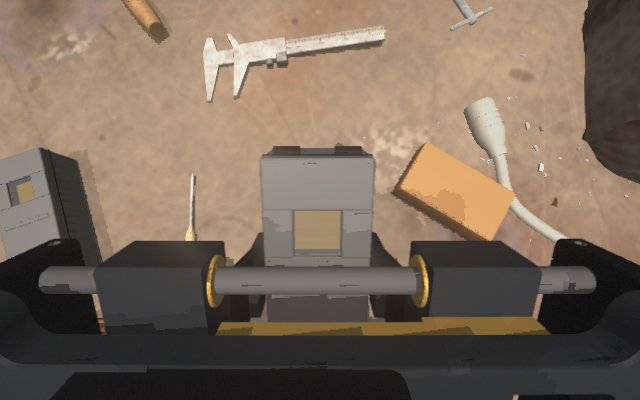

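Case R was tipped 23° and its window at (318,230) is still full of brass, so it is packed. I'll put it back.

```bash
python3 -m inch '[{"slide":[0,0,0],"dr":[0.07,1,0],"hand":30},{"slide":[0,0,0],"dr":[0.07,1,0],"hand":30},{"slide":[0,0,0],"dr":[0.07,1,0],"hand":30},{"slide":[0,0,-0.2],"dr":[0.07,0.9,0],"hand":30},{"slide":[0,0,-0.8],"dr":[0,0,0],"hand":30},{"slide":[0,0,-0.8],"dr":[0,0,0],"hand":30},{"slide":[0,0,-0.6],"dr":[0,0,0],"hand":30},{"slide":[0,0,-0.3],"dr":[0,0,0],"hand":30},{"slide":[0,0,0],"dr":[0,0,0],"hand":30},{"slide":[0,0,0],"dr":[0,0,0],"hand":30}]'
python3 - <<'E'
from h import *
tool()
E
```

```text
clock: 5.1
tool_pos: [0.4768, -0.3455, 0.0418]
ee_rot: [3.139, -0.11, 0.001]
wrist_force: [-0.2, 0.2, -4.2]
finger_gap: 0.0497
finger_force: 30.0
t 5.1 tcp [ 0.4768 -0.3455  0.0418] yaw -4.0 z [ 0.001 -0.001 -1.   ] gap 0.0497 F [-0.18  0.21 -4.21] T [ 0.018 -0.041  0.022] pad 30.0
```

```bash
python3 -m inch '[{"slide":[0,0,-0.15],"dr":[0,0,0],"hand":30},{"slide":[0,0,-0.1],"dr":[0,0,0],"hand":30},{"slide":[0,0,0],"dr":[0,0,0],"hand":30},{"slide":[0,0,0],"dr":[0,0,0],"hand":72},{"slide":[0,0,0],"dr":[0,0,0],"hand":72},{"slide":[0,0,0],"dr":[0,0,0],"hand":72},{"slide":[0,0,0.5],"dr":[0,0,0],"hand":72},{"slide":[0,0,0.9],"dr":[0,0,0],"hand":72},{"slide":[0,0,0.9],"dr":[0,0,0],"hand":72},{"slide":[0,0,0.9],"dr":[0,0,0],"hand":72}]'
python3 -m inch '[{"slide":[0,0.6,0],"dr":[0,0,0.4],"hand":72},{"slide":[0.1,0.9,0],"dr":[0,0,0.5],"hand":72},{"slide":[0.1,0.9,0],"dr":[0,0,0.5],"hand":72},{"slide":[0.1,0.9,0],"dr":[0,0,0.5],"hand":72},{"slide":[0.1,0.9,0],"dr":[0,0,0.5],"hand":72},{"slide":[0.1,0.9,0],"dr":[0,0,0.5],"hand":72},{"slide":[0.1,0.9,0],"dr":[0,0,0.4],"hand":72},{"slide":[0,0.1,0],"dr":[0,0,0],"hand":72},{"slide":[0,0,0],"dr":[0,0,0],"hand":72},{"slide":[0,0,0],"dr":[0,0,0],"hand":72}]'
python3 - <<'E'
from h import *
tool()
p=camera("wrist"); cv2.imwrite("pics/w3.png",p["img"])
for s in silhouettes("case_b_mid",p): print(s["score"],s["centre"])
p=camera("top"); print(cases(p))
E
```

```text
clock: 5.93
tool_pos: [0.4754, -0.346, 0.1617]
ee_rot: [3.139, -0.113, 0.001]
wrist_force: [0.3, -1.4, -0.4]
finger_gap: 0.0717
finger_force: 0.0
clock: 6.77
tool_pos: [0.4997, -0.1025, 0.1602]
ee_rot: [3.111, 0.428, 0.002]
wrist_force: [-0.5, -1.0, -1.2]
finger_gap: 0.0718
finger_force: 0.0
t 6.77 tcp [ 0.4997 -0.1025  0.1602] yaw 15.7 z [ 0.001 -0.001 -1.   ] gap 0.0718 F [-0.5  -0.96 -1.15] T [-0.032  0.082 -0.011] pad 0.0
0.85 [313.2, 162.4]
0.16 [235.9, 79.2]
[(0.57, array([416., 222.]), array([73., 76., 80.]), ((471.41473388671875, -345.1111755371094), (50.36848831176758, 126.84635162353516), 85.33525085449219), array([ 0.539, -0.316,  0.056]), array([ 0.408, -0.379, -0.005]))]
```

View pics/w3.png

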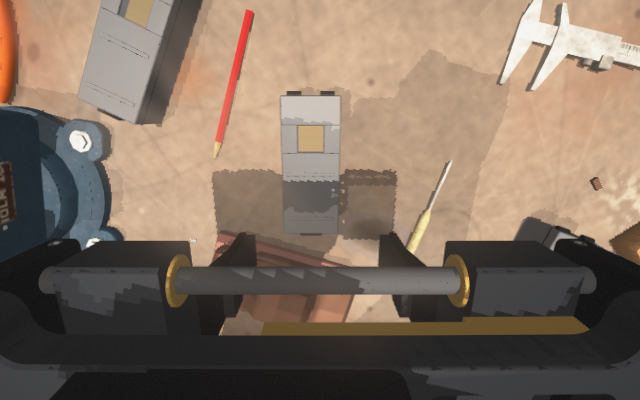

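R is back within about 4 mm. Case M spans u 281–340, v 93–233, nearly aligned with the tool. The pencil tip is at (215,155), clear of the fingers.

```bash
python3 - <<'E'
from h import *
tool()
p=camera("wrist"); print(wrect(p,262,360,85,236)); print(world(p,(311,138),z=.046))
E
```

```text
t 6.97 tcp [ 0.4992 -0.1036  0.1596] yaw 15.5 z [ 0.    -0.001 -1.   ] gap 0.0723 F [ 0.48 -0.27  0.21] T [0.021 0.015 0.012] pad 0.0
(((529.4752807617188, -88.13298797607422), (126.69578552246094, 50.31109619140625), 15.596061706542969), 8199)
[[ 0.55377141 -0.08318463  0.046     ]]
```

```bash
python3 -m inch '[{"slide":[0.77,0.37,0],"dr":[0,0,0],"hand":72},{"slide":[0,0,-0.8],"dr":[0,0,0],"hand":72},{"slide":[0,0,-0.9],"dr":[0,0,0],"hand":72},{"slide":[0,0,-0.9],"dr":[0,0,0],"hand":72},{"slide":[0,0,-0.5],"dr":[0,0,0],"hand":72},{"slide":[0,0,-0.2],"dr":[0,0,0],"hand":72},{"slide":[0,0,0],"dr":[0,0,0],"hand":72},{"slide":[0,0,0],"dr":[0,0,0],"hand":40},{"slide":[0,0,0],"dr":[0,0,0],"hand":30},{"slide":[0,0,0],"dr":[0,0,0],"hand":30}]'
python3 -m inch '[{"slide":[0,0,0],"dr":[0,0,0],"hand":30},{"slide":[0,0,0],"dr":[0,0,0],"hand":30},{"slide":[0,0,0],"dr":[0,0,0],"hand":30}]'
python3 -m inch '[{"slide":[0,0,0.6],"dr":[0,0,0],"hand":30},{"slide":[0,0,0.9],"dr":[0,0,0],"hand":30},{"slide":[0,0,0.9],"dr":[0,0,0],"hand":30},{"slide":[0,0,0.6],"dr":[0,0,0],"hand":30},{"slide":[0,0,0],"dr":[0,0,0],"hand":30},{"slide":[0,0,0],"dr":[0,0,0],"hand":30},{"slide":[0,0,0],"dr":[0,0,0],"hand":30}]'
python3 - <<'E'
from h import *
tool()
E
python3 -m inch '[{"slide":[0,0,0],"dr":[0.25,-0.9,0],"hand":30},{"slide":[0,0,0],"dr":[0.27,-0.96,0],"hand":30},{"slide":[0,0,0],"dr":[0.27,-0.96,0],"hand":30},{"slide":[0,0,0],"dr":[0.27,-0.96,0],"hand":30},{"slide":[0,0,0],"dr":[0,0,0],"hand":30},{"slide":[0,0,0],"dr":[0,0,0],"hand":30},{"slide":[0,0,0],"dr":[0,0,0],"hand":30},{"slide":[0,0,0],"dr":[0,0,0],"hand":30}]'
python3 - <<'E'
from h import *
tool()
p=camera("wrist"); cv2.imwrite("pics/w4.png",p["img"]); print([p["img"][v,u] for u,v in((318,225),(318,235),(310,230),(326,230))])
E
```

```text
clock: 7.85
tool_pos: [0.5315, -0.0874, 0.0293]
ee_rot: [3.111, 0.428, 0.005]
wrist_force: [0.3, 0.0, -0.2]
finger_gap: 0.0593
finger_force: 0.0
clock: 8.1
tool_pos: [0.5311, -0.0873, 0.0289]
ee_rot: [3.111, 0.428, 0.003]
wrist_force: [-0.8, 0.2, 6.7]
finger_gap: 0.0493
finger_force: 30.0
clock: 8.68
tool_pos: [0.5283, -0.087, 0.1457]
ee_rot: [-3.111, -0.429, 0.006]
wrist_force: [-1.0, -0.8, -6.0]
finger_gap: 0.0495
finger_force: 30.0
t 8.68 tcp [ 0.5283 -0.087   0.1457] yaw 15.7 z [-0.004  0.    -1.   ] gap 0.0495 F [-1.03 -0.75 -6.05] T [-0.027  0.05  -0.054] pad 30.0
clock: 9.35
tool_pos: [0.5317, -0.0861, 0.1477]
ee_rot: [-2.993, -0.415, -0.624]
wrist_force: [0.7, 0.3, -5.1]
finger_gap: 0.0499
finger_force: 30.0
t 9.35 tcp [ 0.5317 -0.0861  0.1477] yaw 15.8 z [ 0.384  0.109 -0.917] gap 0.0499 F [ 0.75  0.3  -5.05] T [-0.158  0.733  0.037] pad 30.0
[array([100, 103, 106], dtype=uint8), array([ 97,  99, 102], dtype=uint8), array([ 99, 102, 105], dtype=uint8), array([ 98, 100, 104], dtype=uint8)]
```

View pics/w4.png

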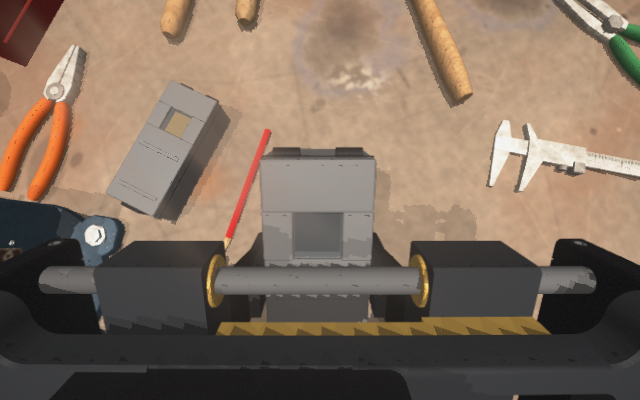

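The window at (318,235) is now dark, so M is the loose one. I'll raise it and tip the window end down so the part runs back.

```bash
python3 -m inch '[{"slide":[0,0,0.3],"dr":[-0.25,-0,0],"hand":30},{"slide":[0,0,0.4],"dr":[0,0.9,0],"hand":30},{"slide":[0,0,0.5],"dr":[-0.27,0.96,0],"hand":30},{"slide":[0,0,0.5],"dr":[-0.27,0.96,0],"hand":30},{"slide":[0,0,0.3],"dr":[-0.27,0.96,0],"hand":30},{"slide":[0,0,0],"dr":[-0.27,0.96,0],"hand":30},{"slide":[0,0,0],"dr":[-0.27,0.96,0],"hand":30},{"slide":[0,0,0],"dr":[-0.27,0.96,0],"hand":30},{"slide":[0,0,0],"dr":[-0.2,0.8,0],"hand":30},{"slide":[0,0,0],"dr":[0,0,0],"hand":30}]'
python3 -m inch '[{"slide":[0,0,0],"dr":[0,0,0],"hand":30},{"slide":[0,0,0],"dr":[0,0,0],"hand":30},{"slide":[0,0,0],"dr":[0,0,0],"hand":30},{"slide":[0,0,0],"dr":[0,0,0],"hand":30}]'
python3 - <<'E'
from h import *
tool(); print(observe()["q"].round(2) if hasattr(observe()["q"],"round") else observe()["q"])
p=camera("wrist"); cv2.imwrite("pics/w5.png",p["img"]); print([p["img"][v,u] for u,v in((318,225),(318,235),(310,230),(326,230))])
E
```

```text
clock: 10.23
tool_pos: [0.5339, -0.0838, 0.2254]
ee_rot: [3.0, 0.423, -0.608]
wrist_force: [1.2, 0.8, -5.3]
finger_gap: 0.0495
finger_force: 30.0
clock: 10.57
tool_pos: [0.5298, -0.0875, 0.2284]
ee_rot: [3.001, 0.414, -0.605]
wrist_force: [-0.2, -0.7, -4.7]
finger_gap: 0.0496
finger_force: 30.0
t 10.57 tcp [ 0.5298 -0.0875  0.2284] yaw 15.7 z [-0.373 -0.103 -0.922] gap 0.0496 F [-0.16 -0.71 -4.67] T [ 0.222 -0.855  0.021] pad 30.0
[ 0.2   0.46 -0.25  1.64  0.2   1.44 -1.4 ]
[array([135, 180, 210], dtype=uint8), array([136, 186, 215], dtype=uint8), array([134, 181, 211], dtype=uint8), array([135, 182, 213], dtype=uint8)]
```

The window is brass again, so the part is back at the window end. Now I'll present it.

```bash
python3 -m inch '[{"slide":[0.2,0.2,0.1],"dr":[0.26,-0.93,0],"hand":30},{"slide":[0.25,0.3,0.1],"dr":[0.27,-0.96,0],"hand":30},{"slide":[0.25,0.3,0.1],"dr":[0.27,-0.96,0],"hand":30},{"slide":[0.25,0.3,0.1],"dr":[0.27,-0.96,0],"hand":30},{"slide":[0.25,0.3,0.1],"dr":[0.27,-0.96,0],"hand":30},{"slide":[0.25,0.3,0.1],"dr":[0.27,-0.96,0],"hand":30},{"slide":[0.2,0.3,0.1],"dr":[0.27,-0.96,0],"hand":30},{"slide":[0.1,0.2,0.1],"dr":[0.27,-0.96,0],"hand":30},{"slide":[0,0,0],"dr":[0,0,0],"hand":30},{"slide":[0,0,0],"dr":[0,0,0],"hand":30}]'
python3 -m inch '[{"slide":[0,0,0],"dr":[0,0,0],"hand":30},{"slide":[0,0,0],"dr":[0,0,0],"hand":30},{"slide":[0,0,0],"dr":[0,0,0],"hand":30},{"slide":[0,0,0],"dr":[0,0,0],"hand":30},{"slide":[0,0,0],"dr":[0,0,0],"hand":30},{"slide":[0,0,0],"dr":[0,0,0],"hand":30}]'
python3 - <<'E'
from h import *
tool(); print(np.round(observe()["qd"],3))
p=camera("wrist"); cv2.imwrite("pics/w6.png",p["img"]); print([p["img"][v,u] for u,v in((318,225),(318,235),(310,230),(326,230))])
E
```

```text
clock: 11.45
tool_pos: [0.5979, 0.0, 0.2591]
ee_rot: [-2.985, -0.414, -0.648]
wrist_force: [0.7, -0.8, -4.7]
finger_gap: 0.0498
finger_force: 30.0
clock: 11.95
tool_pos: [0.6003, 0.001, 0.2594]
ee_rot: [-2.982, -0.415, -0.654]
wrist_force: [0.1, -0.6, -4.4]
finger_gap: 0.0496
finger_force: 30.0
t 11.95 tcp [0.6003 0.001  0.2594] yaw 15.8 z [ 0.402  0.116 -0.908] gap 0.0496 F [ 0.07 -0.58 -4.36] T [-0.229  0.894 -0.024] pad 30.0
[ 0.003 -0.003 -0.002  0.004  0.    -0.003  0.   ]
[array([104, 107, 109], dtype=uint8), array([102, 104, 105], dtype=uint8), array([104, 107, 108], dtype=uint8), array([102, 104, 105], dtype=uint8)]
```

View pics/w6.png

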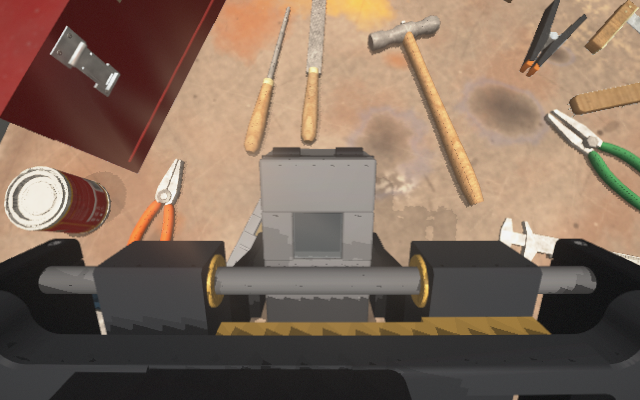

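The window at (318,235) is empty, the case is tipped about 25° up, centred at (0.60, 0.00, 0.26) and motionless. I'm handing the job in.

```bash
python3 -c "
from cell import bot
print(bot.close_job())"
```

```text
the job is handed in; nothing more can be done
None
```

The middle case rattled (part ran to the blank end and back), and I handed the job in with it held still at about (0.60, 0.00, 0.26) m, window end about 25° up and window empty; the right case was silent and stands back within about 5 mm of its place, the left case was never touched, and no verdict was returned.

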